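# Set a glass blank out over the end of the grinding rest

### The arm

A 6-joint arm with a two-finger parallel gripper is mounted at the origin on the work surface. World frame = base frame: x ahead of the robot, y to its left, z up, the work surface at z = 0. Lengths are in m, angles in degrees, forces in N, time in s.
With the tool pointing down it reaches from about 0.4 to 0.825 m from the base axis. Payload 7 kg.
Tool frame: the origin (TCP) lies on the centre line of the jaws, within the pads' length; the fingertips stand 11 mm ahead of it and the grasp point (between the pads) lies 8 mm behind it; z points along the fingers, y is the line along which they close (so a half turn about z gives the same grasp; the last joint's range is limited). The gripper opens to 88 mm and grips with 3 to 60 N. Pads are 19 mm wide; open, the fingers measure 130 mm over their backs; the gripper's body (78 mm by 193 mm) begins 47 mm behind the grasp point.
Start: joints at [-48.065, 20.546, 0.682, 0, -70.136, -16.507], TCP at [0.29, -0.61, 0.201] pointing down, gripper open.
Joint ranges: [-176.03, 176.03], [-82.01, 121.73], [-58.28, 71.71], [-173.87, 95.51], [-174.79, -0.11], [-173.66, 173.66]. Speed limits (degrees/s): [136.94, 136.94, 172.46, 180, 180, 180].

### API

Orientations are given as [roll, pitch, yaw] about the fixed x, y, z axes, in that order (R = Rz(yaw) Ry(pitch) Rx(roll)).
In Python, from plant import r, capture, camera_model, job gives the robot as it stands.
- The arm moves only by the tool drive_tool, never from a script. Its argument "increments" is a list that holds one entry, the list of rows, each a list of 5 numbers: the gripper's target within -1 to 1 (fully open at 1, half-way at 0, shut at -1), then the shift along the tool's x, y, z scaled (see below), then the turn about the tool's z scaled (see below). In form: [[[gripper, tx, ty, tz, roll], ...]]. A call has 1 to 5 rows; each row is the pose to reach, as a shift and turn from the pose commanded when the call began, along the tool's axes at that moment, turning the shorter way round; what a row does not reach only later rows make up. The controller multiplies each number of a shift by 120 mm and each number of a turn by 360 degrees. A row lasts 1/8 s, in which the tool goes at most 62.5 mm and 10.7 degrees, less where a joint would pass 70% of its speed; a pose out of reach is approached as far as the arm can. A call with a number of a shift or a turn outside -1 to 1 is refused whole. A call with a gripper value outside its range is refused whole. The fingers move at their own pace and stop on an object; "squeeze" is the grip in N (left out, the last holds). Time passes only in rows, so rows that repeat a pose let the fingers close. It gives the time, the measured TCP pose, the force, the opening and the grip force at its end, in the units of the state.
- r.get_state(): the state, without advancing time (a new reading comes with each control period).
- capture(name): name is "side" or "top"; returns the picture (480x640x3 uint8, red, green, blue); there is no depth.
- camera_model(name): a dict with "camera_matrix" (3x3 intrinsics, pixels), "k1" (the pictures are not rectified: a ray, as slopes to the right and down, at radius r is drawn at 1 + k1 r^2 times it, then the intrinsics apply), "rvec" (rotation vector, rad) and "tvec" (3), from world to camera coordinates, as OpenCV has them. Camera axes: x right, y down, z forward; pixel columns grow to the right and rows downward; lengths in m; the calibration is good to about 2 mm. A picture is of the moment at which its call begins. camera_model takes no time and is no camera call.
- job.close_job(): hands the job in; it is judged then, once.
The state is a dict: "time_s": time; "joints": joint angles; "qd": joint speeds; "joint_torque": joint torques, N m; "tcp_pos": TCP position; "eef_rot": TCP orientation; "contact_force": force on the tool from outside, world axes, zero at the start; "moment": the same for the moment, N m; "gripper_width": finger opening in m; "gripper_force": force on a finger pad.
Only numpy, scipy, OpenCV 4.12 (cv2) and the standard library are available. Lean on these libraries where they do the work, as an engineer would, in place of code of your own. Each camera call takes 0.05 s, during which the arm holds its last target. There are 200 camera calls.

### The job

Get the cut glass blank ready to have its end edge ground. Using the fingertips only, without gripping or lifting the glass, push it back square against the metal fence of the grinding rest and along the fence until about 40 mm of it sticks out past the end of the rest, over the blue slurry tray. Leave it lying flat on the rest like that, flush along the fence, and do not disturb the other things on the bench.

Things in the scene. Friction and masses are not known exactly. Their poses are not given: they have to be found in the camera images.
- blank_center (a point): centre (half-way through the thickness) of the loose glass blank: satin pale-green plate with dark green edges, 100 mm (its x) by 160 (its y) by 8 thick, 0.24 to 0.42 kg, lying wholly on the grinding rest, its centre 70 to 90 mm from the fence, long side along the fence but skewed up to 12 degrees. A few newtons slide it; it stays where left. Too wide for a gripper
- rest_corner (a point): corner of the grinding rest's black rubber top (60 mm above the bench) where the fence's face meets the rest's end by the slurry tray. y runs along the fence, out past that end (overhang at y > 0); x points into the fence, away from the top (the top lies at x < 0); z up. Blank in place: its centre at x = -50, y = -40 mm here, its long side along y
- rest: the grinding rest: fixed raised ledge of plywood on timber bearers, faced with black rubber, 440 mm long, 155 mm deep from the fence's face to its open, rimless side (the robot's side), top at 60 mm. An aluminium fence 6 mm thick runs the whole length of the far side, 22 mm above the rubber. Origin on the bench, mid-length, 70 mm in front of the fence's face; axes as rest_corner
- tray: blue plastic slurry tray, 200 x 170 x 32 mm, loose on the bench under the end of the rest, lower than the rest's top; origin under its centre. Leave alone
- stone: tan rubbing stone, 100 x 36 x 26 mm, loose on the rubber top at the other end of the rest (the end away from the tray), lying across the rest; origin at the centre of its underside. Leave alone
- handpad: black hand pad with a yellow abrasive underside, 90 x 55 x 26 mm, loose on the bench at the robot's right; origin at the centre of its underside. Leave alone
- pile: pile of three finished glass plates, each 100 x 160 x 8 mm, loose on the bench beyond the rest, 24 mm high; origin at the centre of its underside. Not the blank to be pushed. Leave alone
- bottle: white plastic bottle with a red cap, 64 mm across, 170 mm tall, standing on the bench at the robot's left; origin at the centre of its underside. Leave alone
- grinder: blue and black angle grinder, about 290 mm long, 85 mm high, lying disc up on the bench at the robot's right; origin on the bench under its middle. Leave alone
- flask: clear blown-glass flask on a dark teak root, 140 mm across, 250 mm tall, standing on the bench at the robot's left; origin at the centre of its underside. Leave alone
Not all that is in view belongs to the job. Of the things that look like the part that bears blank_center, the smallest one is meant.

How it is judged:
By the outcome, as a careful person would: the job done as asked, in the order asked, and still so for the second after the job is handed in, with the robot touching nothing.
It also fails if it takes over 51 s, if anything falls off the work surface, if the arm or the gripper's body presses on something with over 40 N, if the wrist force passes 120 N, or if a joint passes its speed limit or range.

## Working session

There is one attempt and no reset: what is moved stays moved. The work goes in short steps, Python scripts to look and compute and a tool call to move; the robot and the scene stay as the last step left them, time stands still between calls to the robot, and variables do not carry over. Pictures are saved under pics/ and viewed, at most 10 in all, crops included, and the job is handed in when it is done.

Besides the shell and the picture viewer there is one more tool, called after ">>>" as name(argument=value, ...), one argument or row to a line, values as JSON. drive_tool: Moves the arm, as the interface text tells. Its arguments: {"type":"object","properties":{"increments":{"type":"array"},"squeeze":{"type":"number"}},"required":["increments"]}

```bash
mkdir -p pics; ls; python3 - <<'E'
from plant import r,capture,camera_model,job
import cv2
for n in("side","top"):
    cv2.imwrite(f"pics/{n}0.png",cv2.cvtColor(capture(n),cv2.COLOR_RGB2BGR)); print(n,camera_model(n))
print(r.get_state())
E
```

```text
pics
side {'camera_matrix': array([[440.51248624,   0.        , 316.50326255],
       [  0.        , 440.51248624, 246.22853927],
       [  0.        ,   0.        ,   1.        ]]), 'k1': -0.0739153133987774, 'rvec': array([ 0.85597589, -2.43451906,  1.21779022]), 'tvec': array([0.35856936, 0.25489607, 1.01683437])}
top {'camera_matrix': array([[521.46363846,   0.        , 320.02546343],
       [  0.        , 521.46363846, 236.56145169],
       [  0.        ,   0.        ,   1.        ]]), 'k1': -0.120884844339031, 'rvec': array([ 2.14649461, -2.14509539,  0.1849813 ]), 'tvec': array([-0.05960179,  0.5004763 ,  1.51116609])}
{'time_s': 0.1, 'joints': array([-4.80670722e+01,  2.05851634e+01,  6.37839460e-01, -1.70911102e-02,
       -7.01352038e+01, -1.65084310e+01]), 'qd': array([-0.05787699, -0.01303811,  0.15573862,  0.07942046,  0.00107247,
       -0.03989797]), 'joint_torque': array([-1.29385502e-03, -5.84163022e+01,  2.93754208e+01,  7.01567754e+00,
        1.01574478e-02, -6.39050882e-05]), 'tcp_pos': array([ 0.28956849, -0.60920104,  0.20033391]), 'eef_rot': array([ 1.79916308e+02, -8.04751299e-03, -1.54581316e+02]), 'contact_force': array([0.15486074, 0.66573686, 0.41727365]), 'moment': array([-0.02288508, -0.00958316,  0.03337818]), 'gripper_force': 0.0, 'gripper_width': 0.08732004248418529}
```

View pics/side0.png

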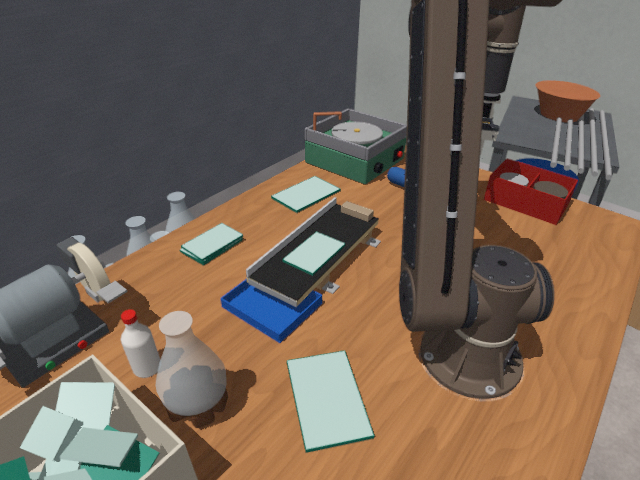

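View pics/top0.png

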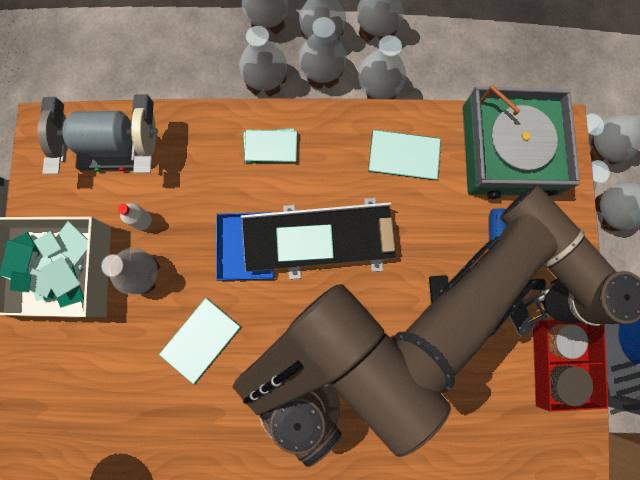

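Top view: candidate plates are at (305,243) on the rest, the pile at (270,146), a larger plate at (405,155) and a larger plate at (200,341). The one on the black rubber is the smallest and the only loose one on the rest, so it is the one meant. The tray is at the rest's left end (235,247), the stone at its right end (388,235). I'll measure and enlarge.

```bash
cat > h.py <<'E'
import numpy as np,cv2
from plant import r,capture,camera_model,job
def cam(n):
    m=camera_model(n);R=cv2.Rodrigues(m["rvec"])[0];return m["camera_matrix"],np.array([m["k1"],0,0,0.]),R,m["tvec"]
def ray(n,px):
    K,d,R,t=cam(n);px=np.atleast_2d(np.asarray(px,float))
    u=cv2.undistortPointsIter(px[:,None],K,d,None,None,(3,50,1e-10))[:,0] 
    return -R.T@t,(np.c_[u,np.ones(len(u))]@R)
def plane(n,px,z):
    c,d=ray(n,px);return c+d*((z-c[2])/d[:,2])[:,None]
def tri(pa,pb):
    c1,d1=ray("top",pa);c2,d2=ray("side",pb);out=[]
    for a,b in zip(d1,d2):
        A=np.c_[a,-b];s=np.linalg.lstsq(A,c2-c1,rcond=None)[0];p,q=c1+a*s[0],c2+b*s[1];out.append(np.r_[(p+q)/2,np.linalg.norm(p-q)])
    return np.array(out)
def mask(n,im,seed,lo,hi):
    hsv=cv2.cvtColor(im,cv2.COLOR_RGB2HSV);m=cv2.inRange(hsv,lo,hi)
    k,l,s,c=cv2.connectedComponentsWithStats(m);return (l==l[seed[1],seed[0]]).astype(np.uint8)
def cnt(m):return max(cv2.findContours(m,cv2.RETR_EXTERNAL,cv2.CHAIN_APPROX_NONE)[0],key=cv2.contourArea)
def quad(m):  # fit lines to the four sides -> corners
    c=cnt(m);h=cv2.convexHull(c);e=cv2.approxPolyN(h,4,ensure_convex=True).reshape(4,2).astype(float)
    L=[];P=c[:,0].astype(float)
    for i in range(4):
        a,b=e[i],e[(i+1)%4];u=(b-a)/np.linalg.norm(b-a);s=(P-a)@u;dd=(P-a)@[-u[1],u[0]];l=np.linalg.norm(b-a)
        q=P[(abs(dd)<2.5)&(s>.12*l)&(s<.88*l)]
        v=cv2.fitLine(q.astype(np.float32),cv2.DIST_HUBER,0,.01,.01).ravel();L.append(np.cross([v[2],v[3],1],[v[2]+v[0],v[3]+v[1],1]))
    X=[np.cross(L[i-1],L[i]) for i in range(4)];return np.array([x[:2]/x[2] for x in X])
E
python3 - <<'E'
from h import *
T=capture("top");S=capture("side")
for n,im,b,ru in(("top",T,(305,243),(350,250)),("side",S,(314,250),(340,232))):
    hsv=cv2.cvtColor(im,cv2.COLOR_RGB2HSV);print(n,hsv[b[1],b[0]],hsv[ru[1],ru[0]])
    m=mask(n,im,b,(60,8,120),(100,110,255));q=quad(m);print(m.sum(),q.round(1).tolist());p=plane(n,q,.068);print(p.round(4).tolist(),p.mean(0),np.linalg.norm(p-np.roll(p,1,0),axis=1))
def crop(im,x,y,w,h,s):return cv2.resize(im[y:y+h,x:x+w],None,fx=s,fy=s,interpolation=cv2.INTER_CUBIC)
o=np.vstack([crop(T,210,190,200,100,4)[:300+100],]);cv2.imwrite("pics/ct.png",o[:,:,::-1]);cv2.imwrite("pics/cs.png",crop(S,220,185,180,150,4)[:,:,::-1])
E
```

```text
top [ 78  25 241] [170  20  38]
1883 [[332.5, 257.3], [277.4, 260.5], [276.7, 227.6], [330.6, 224.4]]
[[0.435, -0.095, 0.068], [0.4255, 0.0647, 0.068], [0.5225, 0.0678, 0.068], [0.5323, -0.0898, 0.068]] [ 0.47883823 -0.01308317  0.068     ] [0.09746316 0.15993443 0.09699919 0.15797978]
side [ 81  28 210] [ 8 22 46]
1292 [[344.4, 243.2], [312.1, 272.4], [282.5, 258.7], [316.4, 231.4]]
[[0.4336, -0.0954, 0.068], [0.4245, 0.0617, 0.068], [0.5226, 0.0679, 0.068], [0.5311, -0.0905, 0.068]] [ 0.47796163 -0.01408015  0.068     ] [0.09770017 0.15731466 0.09825932 0.15854776]
```

View pics/ct.png

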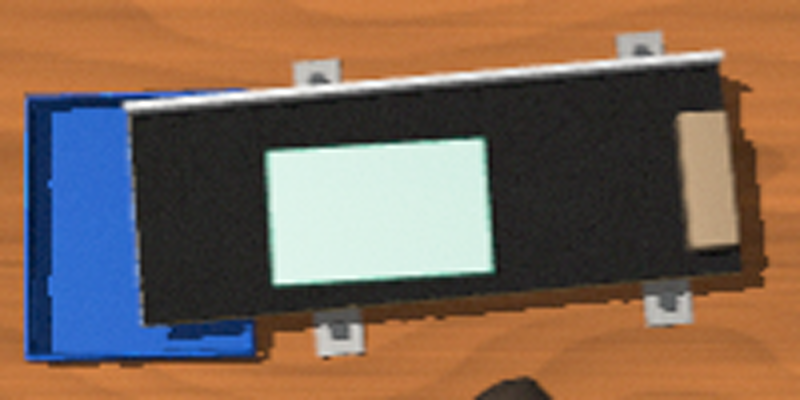

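View pics/cs.png

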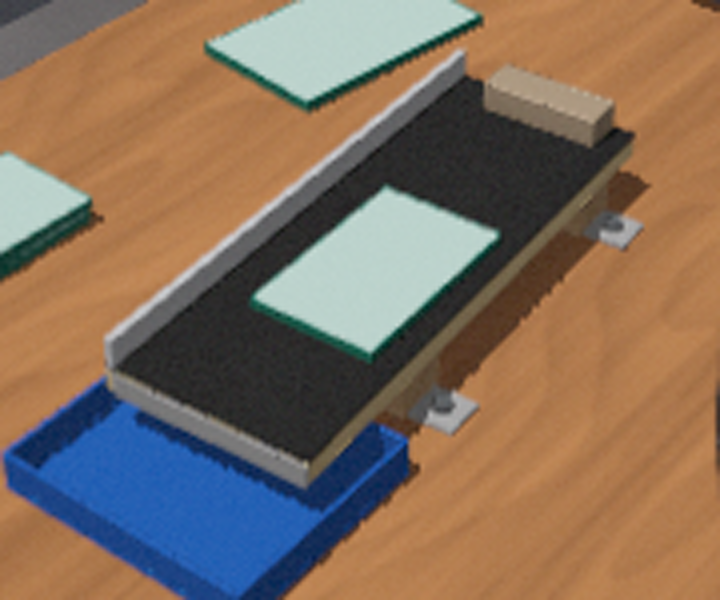

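The crops confirm the blank: one plate on rubber, side-view corners (316,231), (344,243), (312,272), (283,259). Rubber/fence corner by the tray is about (249,278) in the side view. Now the rest frame.

```bash
python3 - <<'E'
from h import *
T=capture("top");S=capture("side")
def dm(im,seed,v):
    hsv=cv2.cvtColor(im,cv2.COLOR_RGB2HSV);m=((hsv[:,:,2]<v)&(hsv[:,:,1]<110)).astype(np.uint8)
    l=cv2.connectedComponents(m)[1];return (l==l[seed[1],seed[0]]).astype(np.uint8)
for n,im,s,v in(("top",T,(350,250),70),("side",S,(340,232),62)):
    m=dm(im,s,v);m=cv2.morphologyEx(m,cv2.MORPH_OPEN,np.ones((3,3)));print(n,m.sum());q=quad(m);print(q.round(1).tolist())
    p=plane(n,q,.06);print(p.round(4).tolist(),np.linalg.norm(p-np.roll(p,1,0),axis=1).round(4))
    for i in range(4):
        d=p[(i+1)%4]-p[i];print(i,np.degrees(np.arctan2(d[1],d[0])).round(2))
qt=[[332.5,257.3],[277.4,260.5],[276.7,227.6],[330.6,224.4]];qs=[[344.4,243.2],[312.1,272.4],[282.5,258.7],[316.4,231.4]]
print(tri(qt,qs).round(4))
E
```

```text
top 5444
[[381.0, 258.2], [246.5, 270.6], [242.4, 218.6], [391.2, 205.7]]
[[0.4334, -0.2376, 0.06], [0.3966, 0.1548, 0.06], [0.5506, 0.1703, 0.06], [0.5909, -0.2709, 0.06]] [0.161  0.3941 0.1547 0.443 ]
0 95.36
1 5.73
2 -84.78
3 168.05
side 3464
[[375.6, 220.4], [296.5, 299.5], [248.7, 276.3], [334.3, 204.8]]
[[0.4335, -0.2612, 0.06], [0.3957, 0.1578, 0.06], [0.5485, 0.1708, 0.06], [0.5868, -0.2535, 0.06]] [0.1536 0.4207 0.1533 0.426 ]
0 95.14
1 4.85
2 -84.84
3 -177.13
[[ 0.4346 -0.0955  0.0675  0.0015]
 [ 0.4243  0.0639  0.0698  0.0025]
 [ 0.5224  0.068   0.0681  0.    ]
 [ 0.5317 -0.0902  0.0681  0.0011]]
```

>>> drive_tool(
  increments=[
    [[1,-0.77,1,0,0.056],[1,-0.77,1,0,0.056],[1,-0.77,1,0,0.056]],
  ],
)

```text
time_s: 0.68
tcp_pos: [0.3219, -0.4591, 0.2015]
eef_rot: [-180.0, 0.0, -174.8]
contact_force: [0.8, 0.5, -1.2]
gripper_width: 0.0875
gripper_force: 0.0
```

>>> drive_tool(
  increments=[
    [[1,-0.28,0.9,0,0],[1,-0.28,0.9,0,0]],
  ],
)

```text
time_s: 0.92
tcp_pos: [0.3453, -0.3492, 0.2012]
eef_rot: [-180.0, 0.0, -174.7]
contact_force: [1.4, -0.2, 0.1]
gripper_width: 0.0877
gripper_force: 0.0
```

>>> drive_tool(
  increments=[
    [[1,-0.28,0.9,0,0],[1,-0.28,0.9,0,0]],
  ],
)

```text
time_s: 1.18
tcp_pos: [0.3689, -0.2384, 0.2015]
eef_rot: [-180.0, 0.1, -174.7]
contact_force: [0.7, -0.2, 0.8]
gripper_width: 0.0876
gripper_force: 0.0
```

>>> drive_tool(
  increments=[
    [[1,-0.28,0.9,0,0],[1,-0.28,0.9,0,0]],
  ],
)

```text
time_s: 1.42
tcp_pos: [0.3925, -0.1277, 0.2016]
eef_rot: [180.0, 0.1, -174.7]
contact_force: [1.3, -0.4, -0.5]
gripper_width: 0.0876
gripper_force: 0.0
```

>>> drive_tool(
  increments=[
    [[1,-0.2,0.88,0,0],[1,-0.2,0.88,0,0],[1,-0.2,0.88,0,0],[1,-0.2,0.88,0,0]],
  ],
)

```text
time_s: 1.92
tcp_pos: [0.4064, -0.0223, 0.2012]
eef_rot: [180.0, -0.0, -174.7]
contact_force: [0.2, -1.1, 0.0]
gripper_width: 0.0877
gripper_force: 0.0
```

>>> drive_tool(
  increments=[
    [[1,0,0,0.9,0],[1,0,0,0.9,0],[1,0,0,0.9,0]],
  ],
)

```text
time_s: 2.3
tcp_pos: [0.4039, -0.0244, 0.091]
eef_rot: [-179.9, -0.4, -174.9]
contact_force: [-0.4, 0.0, 1.4]
gripper_width: 0.0877
gripper_force: 0.0
```

>>> drive_tool(
  increments=[
    [[1,0,0,0.1,0],[1,0,0,0.155,0],[1,0,0,0.155,0]],
  ],
)

```text
time_s: 2.68
tcp_pos: [0.4069, -0.0223, 0.075]
eef_rot: [180.0, 0.0, -174.7]
contact_force: [-0.2, -0.5, 0.1]
gripper_width: 0.0878
gripper_force: 0.0
```

>>> drive_tool(
  increments=[
    [[1,-0.08,0,0,0],[1,-0.15,0,0,0],[1,-0.22,0,0,0],[1,-0.29,0,0,0],[1,-0.29,0,0,0]],
  ],
)

```text
time_s: 3.3
tcp_pos: [0.4418, -0.019, 0.0744]
eef_rot: [-180.0, -0.0, -174.7]
contact_force: [0.4, -0.6, 0.8]
gripper_width: 0.0879
gripper_force: 0.0
```

>>> drive_tool(
  increments=[
    [[1,-0.04,0,0,0],[1,-0.07,0,0,0],[1,-0.09,0,0,0],[1,-0.09,0,0,0]],
  ],
)

```text
time_s: 3.8
tcp_pos: [0.452, -0.0181, 0.0745]
eef_rot: [-180.0, -0.0, -174.7]
contact_force: [0.4, -0.0, -0.6]
gripper_width: 0.088
gripper_force: 0.0
```

>>> drive_tool(
  increments=[
    [[1,-0.02,0,0,0],[1,-0.035,0,0,0],[1,-0.045,0,0,0]],
  ],
)

```text
time_s: 4.18
tcp_pos: [0.4575, -0.0176, 0.0746]
eef_rot: [-180.0, 0.0, -174.7]
contact_force: [-0.0, 0.2, -0.3]
gripper_width: 0.0878
gripper_force: 0.0
```

>>> drive_tool(
  increments=[
    [[1,-0.01,0,0,0],[1,-0.015,0,0,0]],
  ],
)

```text
time_s: 4.42
tcp_pos: [0.4592, -0.0175, 0.0745]
eef_rot: [-180.0, -0.0, -174.7]
contact_force: [0.3, 0.3, 0.2]
gripper_width: 0.0875
gripper_force: 0.0
```

```bash
python3 - <<'E'
from h import *
T=capture("top");S=capture("side")
o=lambda im,x,y,w,h,s:cv2.resize(im[y:y+h,x:x+w],(w*s,h*s),interpolation=cv2.INTER_CUBIC)
a=o(T,210,190,200,75,4);b=o(S,220,185,200,75,4)
cv2.imwrite("pics/c1.png",np.vstack([a,o(S,230,190,200,75,4)])[:,:,::-1])
E
```

```text
(no output)
```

View pics/c1.png

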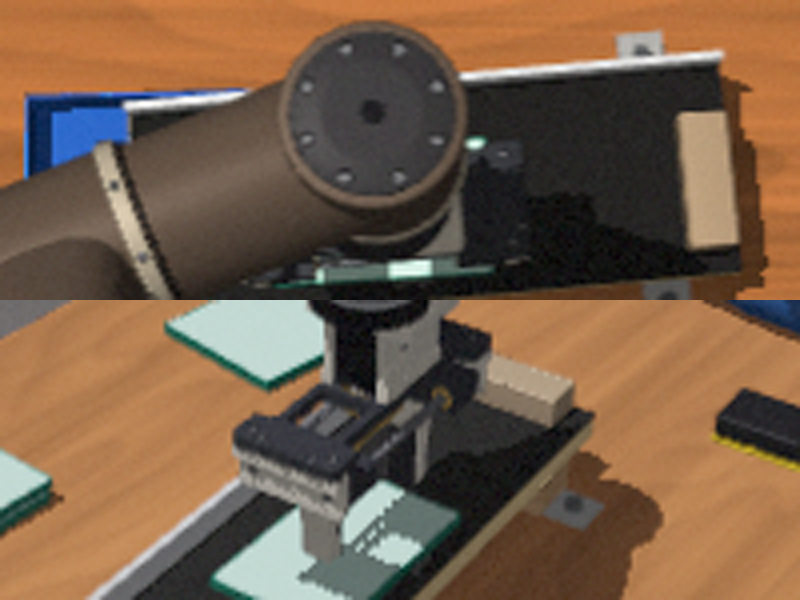

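The picture shows the glass unmoved (side corner still at (283,259)), and the fingers are above it (finger end about (310,256) in side view): they passed over. I'll check the real tip height.

```bash
python3 - <<'E'
from h import *
K,d,R,t=cam("side");m=camera_model("side")
for z in(.06,.07,.08,.09):
  for y in (.025,.035,.045):
    p=np.array([[.4592-.0906*(y+.0175)+ dx,y,z] for dx in(-.0095,.0095)])
    print(z,y,cv2.projectPoints(p,m["rvec"],t,K,d)[0].reshape(-1,2).round(1).tolist())
S=capture("side");o=cv2.resize(S[215:275,270:350],None,fx=10,fy=10,interpolation=cv2.INTER_CUBIC);cv2.imwrite("pics/c2.png",o[:,:,::-1])
print(r.get_state()["tcp_pos"])
E
```

```text
0.06 0.025 [[314.5, 264.5], [309.0, 261.7]]
0.06 0.035 [[312.4, 266.5], [306.9, 263.7]]
0.06 0.045 [[310.3, 268.5], [304.8, 265.6]]
0.07 0.025 [[314.5, 261.6], [309.0, 258.8]]
0.07 0.035 [[312.4, 263.6], [306.9, 260.8]]
0.07 0.045 [[310.3, 265.6], [304.8, 262.7]]
0.08 0.025 [[314.5, 258.7], [309.0, 255.9]]
0.08 0.035 [[312.4, 260.7], [306.9, 257.9]]
0.08 0.045 [[310.3, 262.7], [304.8, 259.8]]
0.09 0.025 [[314.6, 255.8], [309.0, 253.0]]
0.09 0.035 [[312.5, 257.7], [306.9, 254.9]]
0.09 0.045 [[310.3, 259.7], [304.7, 256.9]]
[ 0.45909604 -0.01745566  0.07452372]
```

View pics/c2.png

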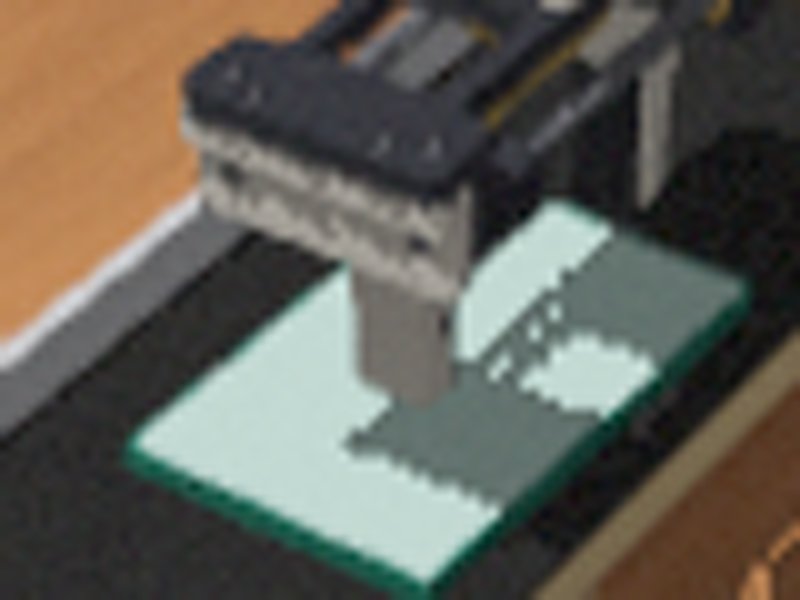

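Tip pixels (306,254)-(311.5,256), taken with the reported x,y, put the open fingertips near z≈0.09, so the open linkage fingers sit higher than nominal. I'll back off and feel down for the right height.

>>> drive_tool(
  increments=[
    [[1,0.44,0,0,0],[1,0.44,0,0,0],[1,0.44,0,0,0]],
  ],
)

```text
time_s: 4.95
tcp_pos: [0.407, -0.0221, 0.075]
eef_rot: [180.0, 0.1, -174.7]
contact_force: [1.2, 0.8, 0.3]
gripper_width: 0.0875
gripper_force: 0.0
```

```bash
python3 - <<'E'
from h import *
S=capture("side");o=cv2.resize(S[215:290,290:390],None,fx=8,fy=8,interpolation=cv2.INTER_CUBIC);cv2.imwrite("pics/c3.png",o[:,:,::-1])
print(r.get_state()["tcp_pos"])
E
```

```text
[ 0.40737212 -0.02201533  0.07497292]
```

View pics/c3.png

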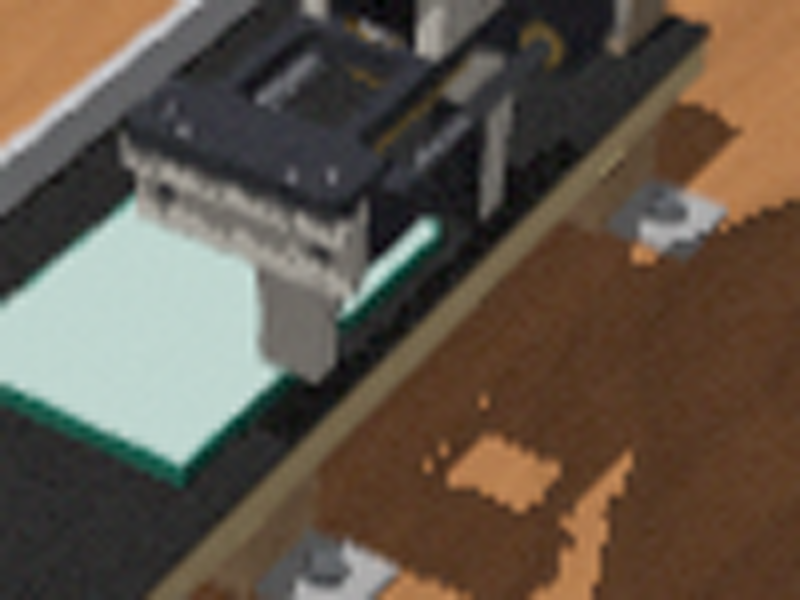

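Finger's front bottom corner is at (330,263), glass still at its original place. Solve tip height from both finger views.

```bash
python3 - <<'E'
from h import *
tc=np.array([[.4591,-.0175,.0745],[.4073,-.0220,.0750]])
for px,c in zip([[311.5,255.8],[330,262.9]],tc):
    for z in(.07,.08,.09,.10): 
        d=(plane("side",px,z)[0]-c); print(z,(d[0]*.9959+d[1]*.0906).round(4),(-d[0]*.0906+d[1]*.9959).round(4))
E
```

```text
0.07 0.0114 0.0271
0.08 0.0044 0.0376
0.09 -0.0027 0.0482
0.1 -0.0097 0.0587
0.07 0.0054 0.0248
0.08 -0.0009 0.0353
0.09 -0.0071 0.0459
0.1 -0.0134 0.0565
```

>>> drive_tool(
  increments=[
    [[1,0,0,0.06,0],[1,0,0,0.12,0],[1,0,0,0.12,0]],
  ],
)

```text
time_s: 5.38
tcp_pos: [0.406, -0.0226, 0.0592]
eef_rot: [-180.0, -0.1, -174.7]
contact_force: [0.0, -0.5, 0.6]
gripper_width: 0.0875
gripper_force: 0.0
```

>>> drive_tool(
  increments=[
    [[1,0,0,0.03,0],[1,0,0,0.03,0]],
  ],
)

```text
time_s: 5.62
tcp_pos: [0.4064, -0.0224, 0.0563]
eef_rot: [-180.0, -0.0, -174.7]
contact_force: [0.8, -0.2, -0.3]
gripper_width: 0.0877
gripper_force: 0.0
```

>>> drive_tool(
  increments=[
    [[1,0,0,0.03,0],[1,0,0,0.03,0]],
  ],
)

```text
time_s: 5.88
tcp_pos: [0.4064, -0.0224, 0.0528]
eef_rot: [-180.0, -0.0, -174.7]
contact_force: [-1.1, -0.6, -0.7]
gripper_width: 0.0876
gripper_force: 0.0
```

>>> drive_tool(
  increments=[
    [[1,0,0,0.025,0],[1,0,0,0.025,0]],
  ],
)

```text
time_s: 6.12
tcp_pos: [0.4064, -0.0223, 0.0498]
eef_rot: [-180.0, -0.0, -174.7]
contact_force: [-0.3, 0.2, 0.8]
gripper_width: 0.0878
gripper_force: 0.0
```

```bash
python3 - <<'E'
from h import *
S=capture("side");o=cv2.resize(S[215:290,290:390],None,fx=8,fy=8,interpolation=cv2.INTER_CUBIC);cv2.imwrite("pics/c4.png",o[:,:,::-1])
E
```

```text
(no output)
```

View pics/c4.png

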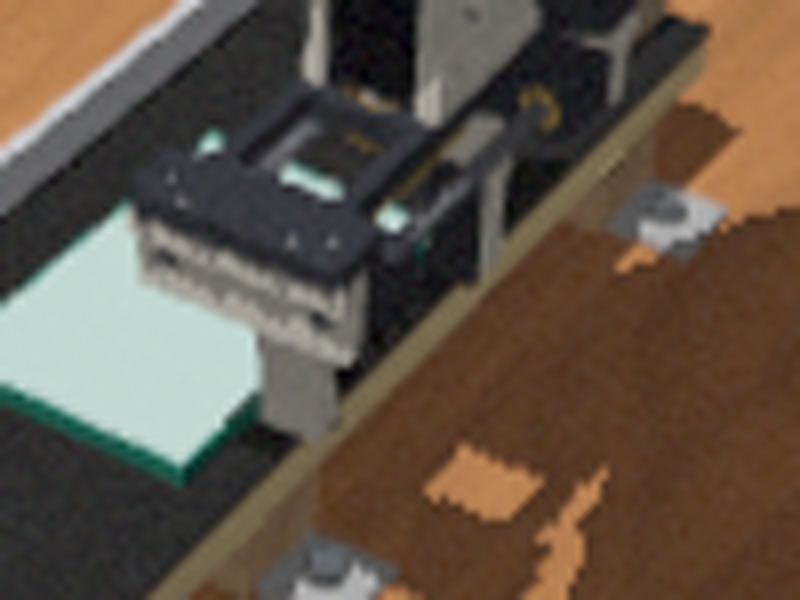

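The picture shows the finger's corner now at (329,270), just in front of the glass edge, with the tip still about 10 mm above the rubber. I'll keep feeling down in small steps.

>>> drive_tool(
  increments=[
    [[1,0,0,0.025,0],[1,0,0,0.025,0]],
  ],
)

```text
time_s: 6.42
tcp_pos: [0.4064, -0.0224, 0.0468]
eef_rot: [-180.0, -0.0, -174.7]
contact_force: [0.1, -0.0, 0.1]
gripper_width: 0.0879
gripper_force: 0.0
```

>>> drive_tool(
  increments=[
    [[1,0,0,0.02,0],[1,0,0,0.02,0]],
  ],
)

```text
time_s: 6.68
tcp_pos: [0.4064, -0.0223, 0.0444]
eef_rot: [-180.0, -0.0, -174.7]
contact_force: [-0.1, 0.0, -0.4]
gripper_width: 0.0876
gripper_force: 0.0
```

>>> drive_tool(
  increments=[
    [[1,0,0,0.02,0],[1,0,0,0.02,0]],
  ],
)

```text
time_s: 6.92
tcp_pos: [0.4064, -0.0224, 0.042]
eef_rot: [-180.0, -0.0, -174.7]
contact_force: [-0.4, 0.9, 0.1]
gripper_width: 0.0877
gripper_force: 0.0
```

>>> drive_tool(
  increments=[
    [[1,0,0,0.015,0],[1,0,0,0.015,0]],
  ],
)

```text
time_s: 7.18
tcp_pos: [0.4065, -0.0223, 0.0402]
eef_rot: [-180.0, -0.0, -174.7]
contact_force: [-0.0, -0.5, -0.2]
gripper_width: 0.0874
gripper_force: 0.0
```

>>> drive_tool(
  increments=[
    [[1,-0.025,0,0,0],[1,-0.05,0,0,0]],
  ],
)

```text
time_s: 7.42
tcp_pos: [0.4129, -0.0217, 0.0405]
eef_rot: [180.0, 0.0, -174.7]
contact_force: [0.6, -0.7, 0.4]
gripper_width: 0.0876
gripper_force: 0.0
```

>>> drive_tool(
  increments=[
    [[1,-0.025,0,0,0],[1,-0.05,0,0,0]],
  ],
)

```text
time_s: 7.68
tcp_pos: [0.4187, -0.0212, 0.0403]
eef_rot: [-180.0, -0.0, -174.7]
contact_force: [-1.6, -0.2, 1.1]
gripper_width: 0.0879
gripper_force: 0.6
```

>>> drive_tool(
  increments=[
    [[1,-0.03,0,0,0],[1,-0.06,0,0,0],[1,-0.09,0,0,0]],
  ],
)

```text
time_s: 8.05
tcp_pos: [0.4292, -0.0203, 0.0402]
eef_rot: [-180.0, -0.0, -174.7]
contact_force: [-2.4, -0.7, 0.4]
gripper_width: 0.0877
gripper_force: 1.1
```

```bash
python3 - <<'E'
from h import *
S=capture("side");m=mask("side",S,(300,258),(60,8,100),(100,110,255));c=cnt(m)[:,0]
for k in(c[:,0].argmin(),c[:,1].argmax()):print(c[k],plane("side",c[k],.068).round(4))
E
```

```text
[281 257] [[0.5306 0.065  0.068 ]]
[308 271] [[0.4363 0.0641 0.068 ]]
```

The glass is being pushed: side corners (281,257), (308,271) have shifted about 10 mm towards the fence. Continue.

>>> drive_tool(
  increments=[
    [[1,-0.04,0,0,0],[1,-0.08,0,0,0],[1,-0.12,0,0,0],[1,-0.16,0,0,0],[1,-0.19,0,0,0]],
  ],
)

```text
time_s: 8.72
tcp_pos: [0.4523, -0.0181, 0.0403]
eef_rot: [-180.0, -0.0, -174.7]
contact_force: [-2.8, -0.5, 0.3]
gripper_width: 0.0875
gripper_force: 1.1
```

>>> drive_tool(
  increments=[
    [[1,-0.015,0,0,0],[1,-0.03,0,0,0]],
  ],
)

```text
time_s: 8.98
tcp_pos: [0.4555, -0.0178, 0.0403]
eef_rot: [-180.0, -0.0, -174.7]
contact_force: [-2.0, -0.4, 1.1]
gripper_width: 0.0876
gripper_force: 1.0
```

>>> drive_tool(
  increments=[
    [[1,-0.012,0,0,0],[1,-0.012,0,0,0]],
  ],
)

```text
time_s: 9.22
tcp_pos: [0.4572, -0.0176, 0.0404]
eef_rot: [180.0, 0.0, -174.7]
contact_force: [-1.5, 0.3, -0.0]
gripper_width: 0.0879
gripper_force: 0.5
```

>>> drive_tool(
  increments=[
    [[1,-0.01,0,0,0],[1,-0.01,0,0,0]],
  ],
)

```text
time_s: 9.48
tcp_pos: [0.4583, -0.0175, 0.0404]
eef_rot: [180.0, 0.0, -174.7]
contact_force: [-1.9, -0.9, 0.3]
gripper_width: 0.0877
gripper_force: 0.7
```

>>> drive_tool(
  increments=[
    [[1,-0.01,0,0,0],[1,-0.01,0,0,0]],
  ],
)

```text
time_s: 9.72
tcp_pos: [0.4585, -0.0176, 0.0402]
eef_rot: [-180.0, -0.1, -174.7]
contact_force: [-5.4, 1.3, 3.6]
gripper_width: 0.0877
gripper_force: 3.1
```

>>> drive_tool(
  increments=[
    [[1,-0.01,0,0,0],[1,-0.01,0,0,0]],
  ],
)

```text
time_s: 9.98
tcp_pos: [0.4585, -0.0177, 0.0401]
eef_rot: [-180.0, -0.2, -174.8]
contact_force: [-10.1, 2.2, 7.5]
gripper_width: 0.0875
gripper_force: 5.7
```

Firm against the fence, with both fingers in contact (10 N). Back off, raise, turn 90° for the push along the fence.

>>> drive_tool(
  increments=[
    [[1,0.2,0,0,0],[1,0.2,0,-0.1,0],[1,0.2,0,-0.4,-0.03],[1,0.2,0,-0.4,-0.06],[1,0.2,-0.5,-0.4,-0.09]],
  ],
)

```text
time_s: 10.6
tcp_pos: [0.4445, -0.067, 0.0902]
eef_rot: [-179.9, 0.3, -143.8]
contact_force: [0.8, -0.4, -0.1]
gripper_width: 0.0878
gripper_force: 0.0
```

>>> drive_tool(
  increments=[
    [[1,0,0,0,-0.16],[1,0,0,0,-0.16],[1,0,0,0,-0.16],[1,0,0,0,-0.16],[1,0,0,0,-0.16]],
  ],
)

```text
time_s: 11.22
tcp_pos: [0.4433, -0.0684, 0.0892]
eef_rot: [-179.9, 0.0, -90.3]
contact_force: [0.5, 0.1, -0.0]
gripper_width: 0.0877
gripper_force: 0.0
```

>>> drive_tool(
  increments=[
    [[1,0,0,0,0],[1,0,0,0,0]],
  ],
)

```text
time_s: 11.48
tcp_pos: [0.4424, -0.0685, 0.0887]
eef_rot: [-179.9, 0.0, -90.9]
contact_force: [0.5, 0.0, 0.4]
gripper_width: 0.0876
gripper_force: 0.0
```

>>> drive_tool(
  increments=[
    [[1,0.423,-0.258,0,-0.017],[1,0.423,-0.258,0,-0.017],[1,0.423,-0.258,0,-0.017],[1,0.423,-0.258,0,-0.017]],
  ],
)

```text
time_s: 11.98
tcp_pos: [0.4718, -0.1193, 0.0884]
eef_rot: [180.0, 0.0, -84.6]
contact_force: [0.3, 0.9, -0.3]
gripper_width: 0.0877
gripper_force: 0.0
```

```bash
python3 - <<'E'
from h import *
S=capture("side");m=mask("side",S,(295,250),(60,8,100),(100,110,255));c=cnt(m)[:,0];print(m.sum())
try:
  q=quad(m);p=plane("side",q,.068)
  print(q.round(1).tolist())
  for v in p-[.551,.1715,0]:print((v[0]*.9959+v[1]*.0906).round(4),(-v[0]*.0906+v[1]*.9959).round(4))
except Exception as e:print(e)
cv2.imwrite("pics/c5.png",cv2.resize(S[180:300,240:400],None,fx=5,fy=5,interpolation=cv2.INTER_CUBIC)[:,:,::-1])
E
```

```text
1276
[[332.3, 238.2], [301.2, 267.5], [271.5, 254.8], [303.3, 227.0]]
-0.0999 -0.2562
-0.1009 -0.0983
-0.0024 -0.0975
0.0017 -0.2563
```

View pics/c5.png

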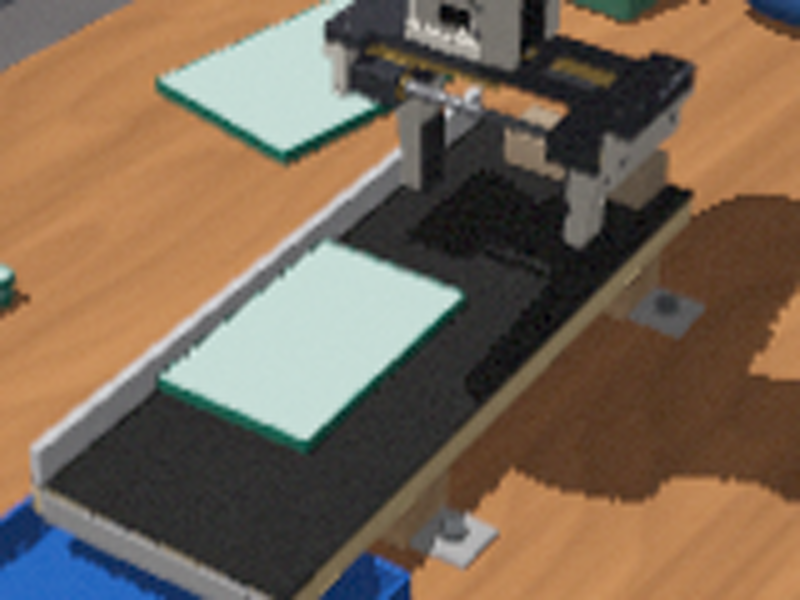

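The picture shows the glass flush along the fence (side corners (303,227), (332,238), (301,267), (271,255)), ends at y≈-257 and -98 mm. The gripper is behind the rear end. Descend and push along.

>>> drive_tool(
  increments=[
    [[1,0,0,0.2,0],[1,0,0,0.36,0],[1,0,0,0.4,0],[1,0,0,0.4,0]],
  ],
)

```text
time_s: 12.52
tcp_pos: [0.4722, -0.1194, 0.0406]
eef_rot: [180.0, -0.0, -84.5]
contact_force: [0.5, -0.5, 0.3]
gripper_width: 0.0877
gripper_force: 0.0
```

>>> drive_tool(
  increments=[
    [[1,-0.05,0,0,0],[1,-0.1,0,0,0],[1,-0.15,0,0,0],[1,-0.2,0,0,0],[1,-0.2,0,0,0]],
  ],
)

```text
time_s: 13.15
tcp_pos: [0.47, -0.0954, 0.0405]
eef_rot: [-180.0, 0.0, -84.5]
contact_force: [0.2, 0.1, -0.1]
gripper_width: 0.0879
gripper_force: 0.1
```

```bash
cat > m.py <<'E'
from h import *
def look():
    S=capture("side");m=mask("side",S,(290,258),(60,8,100),(100,110,255));c=cnt(m)[:,0].astype(float)
    p=plane("side",c,.068)-[.551,.1715,0];R=np.c_[p[:,0]*.9959+p[:,1]*.0906,-p[:,0]*.0906+p[:,1]*.9959]*1000
    f=R[(R[:,0]>-85)&(R[:,0]<-15)&(R[:,1]>np.percentile(R[:,1],99)-8)]  # front end
    ymax=np.median(f[:,1]);n=R[(R[:,1]>ymax-60)&(R[:,1]<ymax-10)&(R[:,0]<R[:,0].min()+6)];b=R[(R[:,1]>ymax-140)&(R[:,1]<ymax-10)&(R[:,0]>R[:,0].max()-6)]
    print("front y",ymax.round(1),"near x",np.median(n[:,0]).round(1),"fence side x",np.median(b[:,0]).round(1),"fence-side skew deg",np.degrees(np.polyfit(b[:,1],b[:,0],1)[0]).round(2),"front skew",np.degrees(np.polyfit(f[:,0],f[:,1],1)[0]).round(2),"rear y",R[:,1].min().round(1))
look()
E
python3 m.py
```

```text
front y -89.8 near x -100.4 fence side x 0.9 fence-side skew deg -0.74 front skew -0.53 rear y -253.2
```

>>> drive_tool(
  increments=[
    [[1,-0.08,0,0,0],[1,-0.16,0,0,0],[1,-0.24,0,0,0],[1,-0.32,0,0,0],[1,-0.4,0,0,0]],
  ],
)

```text
time_s: 13.82
tcp_pos: [0.4652, -0.0473, 0.0404]
eef_rot: [180.0, -0.0, -84.5]
contact_force: [0.1, -2.6, 0.1]
gripper_width: 0.0879
gripper_force: 1.3
```

```bash
python3 m.py
```

```text
front y -41.8 near x -100.3 fence side x -0.4 fence-side skew deg -0.12 front skew -0.23 rear y -205.1
```

>>> drive_tool(
  increments=[
    [[1,-0.08,0,0,0],[1,-0.16,0,0,0],[1,-0.24,0,0,0],[1,-0.32,0,0,0],[1,-0.4,0,0,0]],
  ],
)

```text
time_s: 14.5
tcp_pos: [0.4606, 0.0004, 0.0404]
eef_rot: [180.0, 0.0, -84.6]
contact_force: [0.5, -1.7, 1.0]
gripper_width: 0.0879
gripper_force: 0.9
```

>>> drive_tool(
  increments=[
    [[1,-0.06,0,0,0],[1,-0.12,0,0,0],[1,-0.18,0,0,0],[1,-0.23,0,0,0],[1,-0.23,0,0,0]],
  ],
)

```text
time_s: 15.12
tcp_pos: [0.4583, 0.0278, 0.0404]
eef_rot: [-180.0, 0.0, -84.5]
contact_force: [1.0, -0.3, 0.3]
gripper_width: 0.0875
gripper_force: 0.0
```

```bash
python3 m.py
```

```text
front y 35.5 near x -100.3 fence side x -1.2 fence-side skew deg -0.59 front skew -0.51 rear y -128.3
```

>>> drive_tool(
  increments=[
    [[1,-0.015,0,0,0],[1,-0.03,0,0,0],[1,-0.037,0,0,0],[1,-0.037,0,0,0]],
  ],
)

```text
time_s: 15.68
tcp_pos: [0.4577, 0.0316, 0.0403]
eef_rot: [180.0, -0.0, -84.6]
contact_force: [0.4, -1.9, 1.3]
gripper_width: 0.0877
gripper_force: 0.9
```

>>> drive_tool(
  increments=[
    [[1,0.2,0,0,0],[1,0.25,0,0,0],[1,0.25,0,-0.4,0],[1,0.25,0.4,-0.4,0],[1,0.25,0.4,-0.4,0.03]],
  ],
)

```text
time_s: 16.3
tcp_pos: [0.4104, -0.003, 0.0887]
eef_rot: [-180.0, 0.1, -95.5]
contact_force: [-0.2, 0.3, -0.2]
gripper_width: 0.0874
gripper_force: 0.0
```

```bash
python3 m.py
```

```text
front y 37.4 near x -100.4 fence side x -0.2 fence-side skew deg -0.61 front skew -0.45 rear y -124.6
```

>>> drive_tool(
  increments=[
    [[1,-0.96,0.13,0,0.14],[1,-0.96,0.13,0,0.14],[1,-0.96,0.13,0,0.14],[1,-0.96,0.13,0,0.14],[1,-0.96,0.13,0,0.14]],
  ],
)

```text
time_s: 16.98
tcp_pos: [0.4082, 0.1142, 0.0883]
eef_rot: [180.0, 0.0, -145.5]
contact_force: [0.4, 0.4, 0.1]
gripper_width: 0.0876
gripper_force: 0.0
```

>>> drive_tool(
  increments=[
    [[1,0,0,0,0.08],[1,0,0,0,0.08],[1,0,0,0,0.08],[1,0,0,0,0.08]],
  ],
)

```text
time_s: 17.48
tcp_pos: [0.4082, 0.1138, 0.0883]
eef_rot: [180.0, 0.0, -174.0]
contact_force: [0.1, 0.2, 0.8]
gripper_width: 0.0875
gripper_force: 0.0
```

>>> drive_tool(
  increments=[
    [[1,0,0,0.2,0.002],[1,0,0,0.36,0.002],[1,0,0,0.4,0.002],[1,0,0,0.4,0.002]],
  ],
)

```text
time_s: 17.98
tcp_pos: [0.4081, 0.1134, 0.0405]
eef_rot: [-180.0, -0.0, -174.8]
contact_force: [0.2, 0.2, -0.1]
gripper_width: 0.0878
gripper_force: 0.0
```

>>> drive_tool(
  increments=[
    [[1,-0.1,0,0,0],[1,-0.18,0,0,0],[1,-0.24,0,0,0],[1,-0.29,0,0,0],[1,-0.29,0,0,0]],
  ],
)

```text
time_s: 18.6
tcp_pos: [0.4429, 0.1164, 0.0403]
eef_rot: [-180.0, -0.0, -174.9]
contact_force: [-0.3, -0.4, 0.8]
gripper_width: 0.0878
gripper_force: 0.0
```

>>> drive_tool(
  increments=[
    [[1,-0.012,0,0,0],[1,-0.024,0,0,0],[1,-0.024,0,0,0]],
  ],
)

```text
time_s: 18.98
tcp_pos: [0.4453, 0.1166, 0.0404]
eef_rot: [-180.0, -0.0, -174.9]
contact_force: [-0.9, -0.6, 0.8]
gripper_width: 0.0873
gripper_force: 0.1
```

>>> drive_tool(
  increments=[
    [[1,-0.01,0,0,0],[1,-0.01,0,0,0]],
  ],
)

```text
time_s: 19.23
tcp_pos: [0.4461, 0.1165, 0.0402]
eef_rot: [-180.0, -0.1, -174.9]
contact_force: [-2.0, -0.5, 2.3]
gripper_width: 0.0876
gripper_force: 1.5
```

>>> drive_tool(
  increments=[
    [[1,-0.008,0,0,0],[1,-0.008,0,0,0]],
  ],
)

```text
time_s: 19.48
tcp_pos: [0.4463, 0.1163, 0.0401]
eef_rot: [-180.0, -0.1, -174.9]
contact_force: [-6.8, 0.2, 3.2]
gripper_width: 0.0878
gripper_force: 3.8
```

Contact again, but fence angle inferred from the two contacts is nearer 5.6°. I'll re-press with slightly corrected yaw and both fingers within the fence's length.

>>> drive_tool(
  increments=[
    [[1,0.08,0,0,0],[1,0.08,-0.1,0,-0.0017],[1,0.08,-0.1,0,-0.0017]],
  ],
)

```text
time_s: 19.85
tcp_pos: [0.4392, 0.1036, 0.0405]
eef_rot: [180.0, 0.0, -174.3]
contact_force: [-0.4, -0.5, -1.1]
gripper_width: 0.0874
gripper_force: 0.0
```

>>> drive_tool(
  increments=[
    [[1,-0.03,0,0,0],[1,-0.055,0,0,0],[1,-0.07,0,0,0],[1,-0.07,0,0,0]],
  ],
)

```text
time_s: 20.35
tcp_pos: [0.4471, 0.1048, 0.0402]
eef_rot: [-180.0, -0.1, -174.3]
contact_force: [-3.2, 0.4, 2.3]
gripper_width: 0.0876
gripper_force: 1.7
```

>>> drive_tool(
  increments=[
    [[1,-0.012,0,0,0],[1,-0.012,0,0,0]],
  ],
)

```text
time_s: 20.6
tcp_pos: [0.4473, 0.1047, 0.04]
eef_rot: [-180.0, -0.2, -174.3]
contact_force: [-7.8, 3.2, 6.2]
gripper_width: 0.0878
gripper_force: 4.7
```

>>> drive_tool(
  increments=[
    [[1,0.05,0,0,0],[1,0.3,0,0,0],[1,0.3,0,-0.3,0],[1,0.3,0,-0.9,0],[1,0.3,0,-0.9,0]],
  ],
)

```text
time_s: 21.22
tcp_pos: [0.4155, 0.103, 0.1527]
eef_rot: [179.8, 0.4, -174.2]
contact_force: [-0.7, 0.2, -0.5]
gripper_width: 0.088
gripper_force: 0.0
```

>>> drive_tool(
  increments=[
    [[1,0,-1,0,0],[1,0,-1,0,0],[1,0,-1,0,0]],
  ],
)

```text
time_s: 21.6
tcp_pos: [0.4246, -0.021, 0.148]
eef_rot: [-180.0, -0.0, -174.6]
contact_force: [-0.2, 0.7, -0.1]
gripper_width: 0.0874
gripper_force: 0.0
```

>>> drive_tool(
  increments=[
    [[1,0,-1,0,0],[1,0,-1,0,0],[1,0,-1,0,0]],
  ],
)

```text
time_s: 21.98
tcp_pos: [0.4368, -0.1399, 0.1478]
eef_rot: [-180.0, -0.0, -174.6]
contact_force: [-0.5, -1.1, 0.2]
gripper_width: 0.0878
gripper_force: 0.0
```

>>> drive_tool(
  increments=[
    [[1,-0.4,-1,0,0],[1,-0.4,-1,0,0],[1,-0.4,-1,0,0]],
  ],
)

```text
time_s: 22.35
tcp_pos: [0.4981, -0.2537, 0.1471]
eef_rot: [-180.0, -0.1, -174.4]
contact_force: [-0.3, 0.4, -0.4]
gripper_width: 0.0879
gripper_force: 0.0
```

```bash
python3 m.py; python3 - <<'E'
from h import *
T=capture("top");S=capture("side")
o=lambda im,x,y,w,h:cv2.resize(im[y:y+h,x:x+w],(800,300),interpolation=cv2.INTER_CUBIC)
cv2.imwrite("pics/f.png",np.vstack([o(T,205,190,200,75),o(S,200,210,200,75)])[:,:,::-1])
E
```

```text
front y 37.4 near x -100.4 fence side x -1.6 fence-side skew deg -0.7 front skew -0.45 rear y -124.6
```

View pics/f.png

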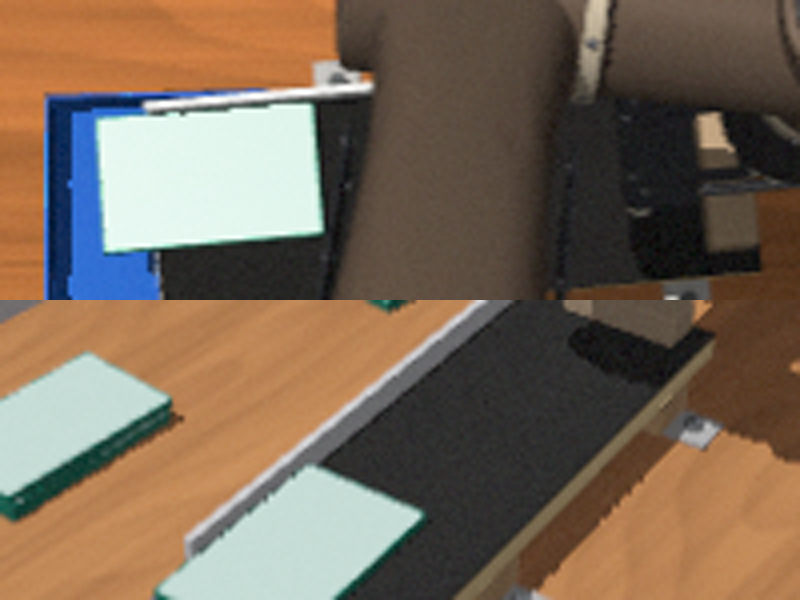

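The last picture shows the glass flush along the fence, lying flat with its end over the blue tray. Top-view front corners are about (229,220) and (231,252); the overhang is about 38–39 mm. Stone, pile and tray look undisturbed and the arm is clear.

```bash
python3 -c "
from plant import job;print(job.close_job())"
```

```text
the job is handed in; nothing more can be done
None
```

The blank lies flat and flush against the fence with about 38–39 mm measured over the slurry tray, and the job was handed in at about 22.5 s with no verdict returned; the stone, pile and tray looked undisturbed, but the bottle, flask, grinder and hand pad weren't in the last picture.

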